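# Clear snapped bottles into the glass-waste unit and run it

### The arm

A 6-joint arm with a two-finger parallel gripper is mounted at the origin on the work surface. World frame = base frame: x ahead of the robot, y to its left, z up, the work surface at z = 0. Lengths are in m, angles in rad, forces in N, time in s.
With the tool pointing down it reaches from about 0.375 to 0.9 m from the base axis. Payload 3.1 kg.
Tool frame: the origin (TCP) lies midway between the tips of the shut fingers; the grasp point (between the pads) lies 19 mm behind it; x points along the fingers, z is the direction in which the jaws open and shut, and the axes are right-handed (so a half turn about x gives the same grasp; the last joint's range is limited). The gripper opens to 87 mm and grips with 3 to 60 N. Pads are 19 mm wide; open, the fingers measure 117 mm over their backs; the gripper's body (75 mm by 190 mm) begins 51 mm behind the grasp point.
Start: joints at [-1.298, 0.527, 1.433, -0, 1.181, -0.178], TCP at [0.273, -0.562, 0.223] pointing down, gripper open.
Joint ranges: [-3.08, 3.08], [-0.75, 2.2], [0.22, 2.44], [-1.43, 4.57], [0, 2.65], [-2.85, 2.85]. Speed limits (rad/s): [2.79, 2.79, 3.14, 3.14, 3.14, 3.14].

### API

Orientations are given as a unit quaternion [x, y, z, w].
In Python, from rig import robot, optics, workorder gives the robot as it stands.
- The arm moves only by the tool arm_command, never from a script. Its argument "plan" is a list of rows, each a list of 7 numbers: the shift along the tool's x, y, z in cm, then the turn, a rotation vector about the tool's x, y, z in rad, then the finger opening in cm, from 0 to 8.7. In form: [[x, y, z, ax, ay, az, gripper], ...]. A call has 1 to 12 rows; each row shifts and turns the pose as measured when the row begins, along the tool's axes as they then stand; what a row does not reach is not made up. A row lasts 1/8 s, in which the tool goes at most 62.5 mm and 10.7 degrees, less where a joint would pass 70% of its speed; a pose out of reach is approached as far as the arm can. A call with a gripper value outside its range is refused whole. The fingers move at their own pace and stop on an object; "grip_force" is the grip in N (left out, the last holds). Time passes only in rows, so rows that do not move let the fingers close. It gives the time, the measured TCP pose, the force and the opening at its end, in the units of the state.
- robot.get_obs(): the state, without advancing time (a new reading comes with each control period).
- optics.camera(name): name is "scene" or "top" or "wrist"; returns (picture, depth): 420x560x3 uint8, blue, green, red; 420x560 float32, m along the optical axis (not along the pixel's ray), 0 where there is no reading.
- optics.camera_info(name): a dict with "mtx" (3x3 intrinsics, pixels), "position" and "rotation" of the camera in the world; the wrist camera has in their place "tool_from_camera" (4x4, takes a point from camera to tool coordinates, whose origin is the TCP and whose axes are the tool frame's). Camera axes: x right, y down, z forward; pixel columns grow to the right and rows downward; lengths in m; the calibration is good to about 2 mm. The wrist camera is an equidistant fisheye: a pixel r from the principal point sees the ray r / f radians off the axis. A picture is of the moment at which its call begins: read the wrist's pose just before it. camera_info takes no time and is no camera call.
- workorder.hand_in(): hands the job in, once; it reports no verdict.
The state is a dict: "time": time; "q": joint angles; "joint_velocities": joint speeds; "joint_torque": joint torques, N m; "position": TCP position; "tool_rot": TCP orientation; "ft_force": force on the tool from outside, world axes, zero at the start; "moment": the same for the moment, N m; "grip_width": finger opening in m.
Only numpy, scipy, OpenCV 4.12 (cv2) and the standard library are available. Lean on these libraries where they do the work, as an engineer would, in place of code of your own. Each camera call takes 0.05 s, during which the arm holds its last target. There are 200 camera calls.

### The job

Push open the sprung flap on top of the glass-waste unit and, holding it open, drop every broken (neck snapped, capless) bottle through the slot into the hidden bin, leaving the capped sound bottles and everything else on the bench where they are. When all are in and the flap has sprung shut, start the crushing cycle on the control box: press and briefly hold each key fully down, one at a time, first the bar-shaped key, then the round one, then the square one; press no key before the bin is loaded.

Things in the scene. Friction and masses are not known exactly. Their poses are not given: they have to be found in the camera images.
- unit: Glass-waste unit: a fixed white box, 250 (its x) by 270 (its y) by 210 mm high, hollow, with a grey deck on top. Origin: centre of its underside; z up, +x away from the robot (yawed up to 0.25 rad). The hidden bin is the inside of the box (walls 8 mm, floor 6 mm thick). In the middle of the deck is a slot 120 mm (x) by 170 mm (y), closed by a sprung steel flap.
- slot (a point): Centre of the slot, in the plane of the top of the deck (210 mm over the bench). Axes as the unit's.
- flap_hinge (a point): Middle of the slot's far long edge (+x of the unit, 60 mm from the slot's centre), where the flap is hinged about a line along the unit's y; a steel hinge rod lies along it, standing 7 mm over the deck (for looks only).
- flap (a joint): Angle of the flap, rad: 0 shut (level, its top 2 mm below the deck's), up to 1.45 swung down into the box about the far edge. The plate is 115 mm long from its hinge, 164 mm wide and 5 mm thick. Pressed down from above it gives at about 3 N in mid-slot, near 10 N when pushed fully open close to the hinge; it carries a bottle lying on it without opening and springs shut by itself when let go.
- key_bar_top (a point): Top centre of the bar-shaped key (20 by 52 mm, white) on the control box. Pressed straight down.
- key_round_top (a point): Top centre of the round key (40 mm across, white) on the control box.
- key_square_top (a point): Top centre of the square key (36 by 36 mm, white) on the control box. The box is fixed: 100 by 220 by 40 mm, grey, standing to the right of the bottles; its three keys stand in a row 68 mm apart in an order that varies, tops about 66 mm over the bench, 18 mm over their black surrounds.
- key_bar (a joint): Travel of the bar key, m: 0 up, 0.008 fully down (about 1.4 N to start, 5 N at the bottom, springs back). A press counts from 0.005.
- key_round (a joint): Travel of the round key, m: 0 up, 0.008 fully down (about 1.4 N to start, 5 N at the bottom, springs back). A press counts from 0.005.
- key_square (a joint): Travel of the square key, m: 0 up, 0.008 fully down (about 1.4 N to start, 5 N at the bottom, springs back). A press counts from 0.005.
- broken1: Broken bottle: square amber glass bottle lying on its side, its neck snapped off to a jagged, capless stub; 34 by 34 mm in section, 78 mm of square body plus about 12 mm of stub, about 90 g. Origin: on its underside as it lies, halfway along; its x runs along the bottle to the stub (square body from x -45 to +33 mm), z up, centre line 17 mm above the origin. May be absent.
- broken2: Broken bottle: square amber glass bottle lying on its side, its neck snapped off to a jagged, capless stub; 34 by 34 mm in section, 78 mm of square body plus about 12 mm of stub, about 90 g. Origin: on its underside as it lies, halfway along; its x runs along the bottle to the stub (square body from x -45 to +33 mm), z up, centre line 17 mm above the origin. May be absent.
- broken3: Broken bottle: square amber glass bottle lying on its side, its neck snapped off to a jagged, capless stub; 34 by 34 mm in section, 78 mm of square body plus about 12 mm of stub, about 90 g. Origin: on its underside as it lies, halfway along; its x runs along the bottle to the stub (square body from x -45 to +33 mm), z up, centre line 17 mm above the origin. May be absent.
- broken4: Broken bottle: square amber glass bottle lying on its side, its neck snapped off to a jagged, capless stub; 34 by 34 mm in section, 78 mm of square body plus about 12 mm of stub, about 90 g. Origin: on its underside as it lies, halfway along; its x runs along the bottle to the stub (square body from x -45 to +33 mm), z up, centre line 17 mm above the origin. May be absent.
- broken5: Broken bottle: square amber glass bottle lying on its side, its neck snapped off to a jagged, capless stub; 34 by 34 mm in section, 78 mm of square body plus about 12 mm of stub, about 90 g. Origin: on its underside as it lies, halfway along; its x runs along the bottle to the stub (square body from x -45 to +33 mm), z up, centre line 17 mm above the origin. May be absent.
- sound: Sound bottle, the same square amber bottle lying among the broken ones but whole, with a white screw cap (total 106 mm). Origin and axes as for the broken ones (square body x -45 to +33 mm, cap end at +61). To be left alone.
- stand1: Sound capped amber bottle standing upright, 36 by 36 by 120 mm, at the back; origin at the centre of its base. To be left alone.
- stand2: Sound capped amber bottle standing upright, 36 by 36 by 120 mm, at the back; origin at the centre of its base. To be left alone.
- dish: White weighing dish, 80 by 110 by 22 mm; bystander, origin under its centre.
- tin: Round steel tin, 52 mm across, 30 mm high; bystander, origin under its centre.
- beaker: Glass beaker, 70 mm across, 90 mm high; bystander, origin under its centre.
- spatula: Flat steel lab spatula, 190 mm long, 5 mm thick, lying on the bench; bystander, origin under its middle.
Things that resemble listed ones, but are neither listed nor needed, are in the scene too. Leave any blue look-alike of the broken4 alone.

How it is judged:
By the outcome, as a careful person would: the job done as asked, in the order asked, and still so for the second after the job is handed in, with the robot touching nothing.
Of broken1, broken2, broken3, broken4, broken5 only 4 to 5 are there at a start; the rules pass over those that are not, and their reading is None.
At some moment in a run one of broken1, broken2, broken3, broken4, broken5 may be knocked a few centimetres aside while the robot is not near it.
Once in a run the grip may slacken for a moment while it holds something.
It also fails if it takes over 208 s, if anything falls off the work surface, if the arm or the gripper's body presses on something with over 40 N, if the wrist force passes 120 N, or if a joint passes its speed limit or range.

## Working session

There is one attempt and no reset: what is moved stays moved. The work goes in short steps, Python scripts to look and compute and a tool call to move; the robot and the scene stay as the last step left them, time stands still between calls to the robot, and variables do not carry over. Pictures are saved under pics/ and viewed, about 12 in all and at most 16, crops included, and the job is handed in when it is done.

Besides the shell and the picture viewer there is one more tool, called as name(argument=value, ...), one argument or row to a line, values as JSON. arm_command: Moves the arm, as the interface text tells. Its arguments: {"type":"object","properties":{"plan":{"type":"array"},"grip_force":{"type":"number"}},"required":["plan"]}

```bash
ls; mkdir -p pics
cat > h.py <<'E'
import numpy as np,cv2
from scipy.spatial.transform import Rotation as R
from rig import robot,optics,workorder
def ob(): 
    o=robot.get_obs(); return o
def pr():
    o=ob(); print('t',round(o['time'],2),'p',np.round(o['position'],4),'R',np.round(R.from_quat(o['tool_rot']).as_matrix(),3).tolist(),'F',np.round(o['ft_force'],1),'g',round(o['grip_width'],4),'q',np.round(o['q'],2))
def cloud(name):
    "picture, world xyz per pixel (fixed cameras)"
    im,d=optics.camera(name); ci=optics.camera_info(name); K=np.array(ci['mtx'])
    v,u=np.mgrid[:420,:560]
    r=np.stack([(u-K[0,2])/K[0,0],(v-K[1,2])/K[1,1],np.ones_like(u)],-1)
    Rm=np.array(ci['rotation']); Rm=Rm if Rm.shape==(3,3) else R.from_quat(Rm).as_matrix()
    P=(r*d[...,None])@Rm.T+np.array(ci['position'])
    return im,d,P
E
python3 - <<'E'
from h import *
pr()
for n in('top','scene'):
    im,d,P=cloud(n); cv2.imwrite(f'pics/{n}0.png',im); np.savez(f'{n}0.npz',im=im,P=P,d=d); print(optics.camera_info(n))
print(optics.camera_info('wrist'))
E
```

```text
pics
t 0.0 p [ 0.2727 -0.5616  0.2216] R [[-0.001, 0.9, 0.437], [0.002, 0.437, -0.9], [-1.0, 0.0, -0.002]] F [-0.3 -1.  -0.2] g 0.0869 q [-1.3   0.53  1.43  0.    1.18 -0.18]
{'mtx': array([[389.30103062,   0.        , 275.85937976],
       [  0.        , 389.30103062, 211.3865476 ],
       [  0.        ,   0.        ,   1.        ]]), 'position': array([ 0.44973945, -0.01749591,  0.99523691]), 'rotation': array([-0.70263495,  0.7091213 , -0.03049911,  0.05020866])}
{'mtx': array([[398.84460663,   0.        , 285.29168202],
       [  0.        , 398.84460663, 206.28820921],
       [  0.        ,   0.        ,   1.        ]]), 'position': array([ 0.92266867, -0.24680463,  0.88757711]), 'rotation': array([ 0.8467368 ,  0.45255779, -0.13138401, -0.24691393])}
{'mtx': array([[325.1922621 ,   0.        , 283.82327087],
       [  0.        , 325.1922621 , 209.06387444],
       [  0.        ,   0.        ,   1.        ]]), 'tool_from_camera': array([[-1.00233955e-03, -3.03152148e-01,  9.52941641e-01,
        -1.61495604e-01],
       [-7.64743276e-04, -9.52941608e-01, -3.03152942e-01,
         8.46339070e-02],
       [ 9.99999205e-01, -1.03261790e-03,  7.23337497e-04,
         1.39047337e-04],
       [ 0.00000000e+00,  0.00000000e+00,  0.00000000e+00,
         1.00000000e+00]])}
```

View pics/top0.png

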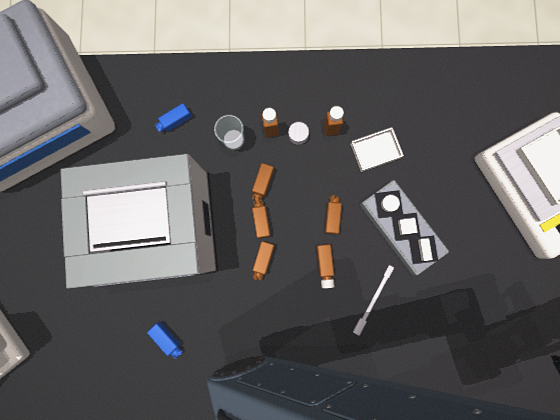

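View pics/scene0.png

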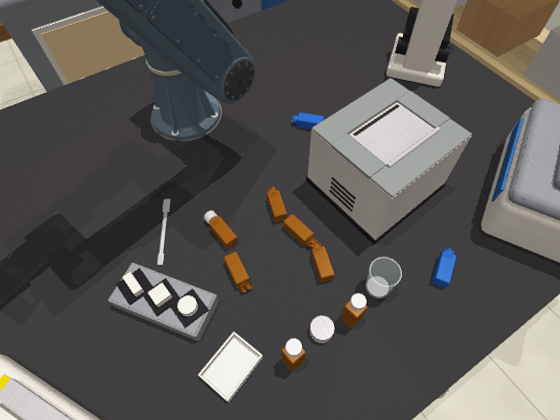

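Four broken bottles: top view (263,180), (261,220), (263,260) and (333,215). The sound one with the white cap is at (326,265). The unit is on the left, with the flap's near free edge toward the robot. The keys run round (390,203), square (408,226), bar (426,249).

```bash
cat >> h.py <<'E'
def bottles(name='top'):
    "amber blobs lying: centre from depth points, axis by minAreaRect in world xy"
    im,d,P=cloud(name); hsv=cv2.cvtColor(im,cv2.COLOR_BGR2HSV)
    m=cv2.inRange(hsv,(5,120,60),(20,255,255))
    return im,P,m
def blobs(im,P,m,zlo=.028,zhi=.042):
    m=((m>0)&(P[...,2]>zlo)&(P[...,2]<zhi)).astype(np.uint8)
    n,l,s,c=cv2.connectedComponentsWithStats(m)
    for i in range(1,n):
        if s[i,4]<120: continue
        q=P[l==i]; (cx,cy),(a,b),t=cv2.minAreaRect((q[:,:2]*1000).astype(np.float32))
        if a<b: a,b,t=b,a,t+90
        print('px',np.round(c[i]),'xy',round(cx,1),round(cy,1),'size',round(a),round(b),'axis deg',round((t+90)%180-90,1),'z',np.round(np.median(q[:,2]),4))
E
python3 - <<'E'
from h import *
for n in('top','scene'):
    print(n); z=np.load(n+'0.npz'); im,P=z['im'],z['P']
    hsv=cv2.cvtColor(im,cv2.COLOR_BGR2HSV); blobs(im,P,cv2.inRange(hsv,(3,120,50),(22,255,255)))
z=np.load('top0.npz'); im,P=z['im'],z['P']; Z=P[...,2]
def rect(m,name):
    m=m.astype(np.uint8);n,l,s,c=cv2.connectedComponentsWithStats(m)
    for i in range(1,n):
        if s[i,4]<60: continue
        q=P[l==i]; r=cv2.minAreaRect((q[:,:2]*1000).astype(np.float32)); print(name,np.round(c[i]),'n',s[i,4],[np.round(x,1) for x in r],np.round(np.median(q[:,2]),4))
roi=np.zeros_like(Z,bool); roi[140:300,50:230]=1
rect(roi&(Z>.2)&(Z<.225),'deck')
g=im.min(-1)>225
rect(roi&g,'flap')
roi[:]=0; roi[170:280,355:455]=1
rect(roi&(Z>.060)&(Z<.072),'key'); rect(roi&(Z>.03),'box')
E
```

```text
top
px [262. 179.] xy 642.9 43.3 size 79 34 axis deg -19.4 z 0.033
px [333. 217.] xy 547.7 -132.7 size 85 34 axis deg -6.8 z 0.0328
px [260. 221.] xy 536.0 48.0 size 77 33 axis deg 9.2 z 0.0328
px [262. 258.] xy 440.9 44.3 size 90 33 axis deg -16.8 z 0.033
px [325. 260.] xy 435.3 -110.2 size 85 34 axis deg 5.7 z 0.0332
scene
px [277. 203.] xy 447.1 44.6 size 83 35 axis deg -16.8 z 0.0327
px [299. 228.] xy 543.6 49.7 size 89 35 axis deg 8.5 z 0.0328
px [223. 230.] xy 440.5 -109.0 size 81 34 axis deg 4.9 z 0.0327
px [323. 262.] xy 638.4 47.1 size 95 34 axis deg -18.5 z 0.0329
px [236. 268.] xy 549.5 -131.6 size 83 34 axis deg -6.6 z 0.0327
deck [128. 221.] n 15543 [array([526.4, 310. ]), array([250.2, 271.9]), np.float64(6.0)] 0.2086
flap [125. 187.] n 154 [array([592. , 315.7]), array([  4.6, 166.4]), np.float64(5.8)] 0.2161
flap [128. 217.] n 3927 [array([523.9, 188. ]), array([416.3, 132.5]), np.float64(87.8)] 0.2068
key [390. 203.] n 217 [array([ 574., -265.]), array([38.3, 38.2]), np.float64(37.2)] 0.0655
key [407. 226.] n 238 [array([ 518.8, -304.5]), array([36. , 35.5]), np.float64(6.1)] 0.0652
key [425. 249.] n 195 [array([ 463.1, -343.8]), array([51.8, 21. ]), np.float64(7.0)] 0.0653
box [404. 227.] n 3742 [array([ 454.1, -213.7]), array([220. , 325.3]), np.float64(35.3)] 0.0444
```

```bash
cat >> h.py <<'E'
def go(x,y,z,phi):
    "mm, jaw yaw deg: prints turn about tool x to do first (levelled), then total shift in the tool axes after it"
    o=ob(); M=R.from_quat(o['tool_rot']).as_matrix(); c,s=np.cos(np.radians(phi)),np.sin(np.radians(phi))
    T=np.array([[0,-s,c],[0,c,s],[-1,0,0]])
    print('turn',np.round(R.from_matrix(M.T@T).as_rotvec(),3),'shift cm',np.round(T.T@(np.array([x,y,z])/10-100*o['position']),2))
E
python3 -c "
from h import *
go(548.6,-132,150,-96.7)"
```

```text
turn [ 0.569 -0.002  0.   ] shift cm [  7.16  22.39 -45.89]
```

arm_command(
  plan=[
    [0,0,0,0.142,0,0,8.7],
    [0,0,0,0.142,0,0,8.7],
    [0,0,0,0.142,0,0,8.7],
    [0,0,0,0.142,0,0,8.7],
    [0,2.5,-5.1,0,0,0,8.7],
    [0,2.5,-5.1,0,0,0,8.7],
    [0,2.5,-5.1,0,0,0,8.7],
    [0,2.5,-5.1,0,0,0,8.7],
    [0,2.5,-5.1,0,0,0,8.7],
    [0,2.5,-5.1,0,0,0,8.7],
    [0,2.5,-5.1,0,0,0,8.7],
    [0,2.5,-5.1,0,0,0,8.7],
  ],
  grip_force=20,
)

```text
time: 1.6
position: [0.5309, -0.1762, 0.218]
tool_rot: [0.536, 0.465, -0.534, 0.459]
ft_force: [2.0, -0.3, 0.2]
grip_width: 0.087
```

```bash
python3 -c "
from h import *
pr();go(548.6,-132,150,-96.7)"
```

```text
t 1.6 p [ 0.5309 -0.1762  0.218 ] R [[-0.004, 0.989, -0.145], [0.008, -0.145, -0.989], [-1.0, -0.005, -0.008]] F [ 2.  -0.3  0.2] g 0.087 q [-0.52  0.45  1.6   0.01  1.1   1.19]
turn [-0.029 -0.008  0.005] shift cm [ 6.8   1.24 -4.59]
```

arm_command(
  plan=[
    [1.7,0.6,-2.3,-0.015,-0.004,0.003,8.7],
    [1.7,0.6,-2.3,-0.015,-0.004,0.003,8.7],
    [1.7,0,0,0,0,0,8.7],
    [1.7,0,0,0,0,0,8.7],
    [0,0,0,0,0,0,8.7],
  ],
)

```text
time: 2.22
position: [0.5508, -0.1245, 0.147]
tool_rot: [0.526, 0.473, -0.526, 0.473]
ft_force: [0.7, -1.0, 0.0]
grip_width: 0.087
```

```bash
python3 -c "
from h import *
pr();go(548.6,-132,17,-96.7)
im,P,m=bottles('scene');blobs(im,P,m)
im,_=optics.camera('wrist');cv2.imwrite('pics/w1.png',im)
im,P,m=bottles('top');blobs(im,P,m)
"
```

```text
t 2.23 p [ 0.5508 -0.1245  0.147 ] R [[-0.001, 0.994, -0.105], [0.001, -0.105, -0.994], [-1.0, -0.001, -0.001]] F [ 0.7 -1.   0. ] g 0.087 q [-0.42  0.55  1.66  0.    0.94  1.26]
turn [ 0.011 -0.001  0.001] shift cm [13.   -0.13  0.77]
px [279. 200.] xy 446.8 55.1 size 91 19 axis deg -9.6 z 0.0327
px [299. 228.] xy 545.9 51.0 size 94 34 axis deg 9.9 z 0.0329
px [323. 262.] xy 641.0 46.1 size 89 34 axis deg -18.7 z 0.0329
px [236. 268.] xy 546.4 -131.3 size 78 34 axis deg -6.2 z 0.0327
px [262. 179.] xy 638.7 44.6 size 88 34 axis deg -19.5 z 0.0329
px [260. 221.] xy 542.5 49.0 size 91 33 axis deg 9.2 z 0.0329
px [262. 258.] xy 443.2 43.8 size 85 33 axis deg -17.0 z 0.033
```

View pics/w1.png

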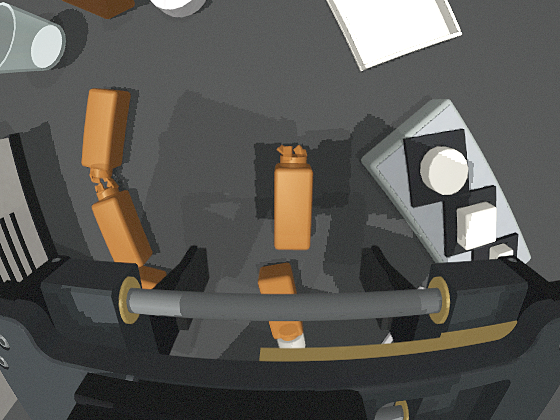

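Wrist view: the broken bottle at (292,200) is centred between the jaws, and the sound one below at (280,300) is clear of them. Descending to grip.

arm_command(
  plan=[
    [0,0,0.8,0.01,0,0,8.7],
    [4,0,0,0,0,0,8.7],
    [4,0,0,0,0,0,8.7],
    [3.5,0,0,0,0,0,8.7],
    [2,0,0,0,0,0,8.7],
    [0.5,0,0,0,0,0,8.7],
  ],
)

```text
time: 3.12
position: [0.5588, -0.1413, 0.0113]
tool_rot: [0.532, 0.462, -0.526, 0.476]
ft_force: [0.4, 0.4, 0.8]
grip_width: 0.0874
```

```bash
python3 -c "
from h import *
pr();go(548,-132,6,-96.7)"
```

```text
t 3.12 p [ 0.5588 -0.1413  0.0113] R [[0.019, 0.992, -0.121], [-0.009, -0.121, -0.993], [-1.0, 0.02, 0.007]] F [0.4 0.4 0.8] g 0.0874 q [-0.44  0.77  1.71 -0.    0.64  1.25]
turn [-0.004  0.007 -0.02 ] shift cm [ 0.53 -1.19 -0.8 ]
```

arm_command(
  plan=[
    [0.1,-1.0,-0.6,0,0.007,-0.02,8.7],
    [0.4,0,0,0,0,0,8.7],
    [0,0,0,0,0,0,0],
    [0,0,0,0,0,0,0],
    [0,0,0,0,0,0,0],
    [0,0,0,0,0,0,0],
    [0,0,0,0,0,0,0],
  ],
  grip_force=25,
)

```text
time: 4.0
position: [0.5515, -0.1353, 0.0094]
tool_rot: [0.53, 0.467, -0.529, 0.47]
ft_force: [-0.0, 0.8, -0.0]
grip_width: 0.045
```

```bash
python3 -c "
from h import *
pr()"
```

```text
t 4.0 p [ 0.5515 -0.1353  0.0094] R [[0.005, 0.993, -0.121], [-0.002, -0.121, -0.993], [-1.0, 0.005, 0.001]] F [-0.   0.8 -0. ] g 0.045 q [-0.44  0.77  1.72  0.    0.64  1.25]
```

arm_command(
  plan=[
    [0.3,0,0,0,0,0,0],
    [0,0,0,0,0,0,0],
    [0,0,0,0,0,0,0],
    [0,0,0,0,0,0,0],
    [-2,0,0,0,0,0,0],
    [-5,0,0,0,0,0,0],
    [-5,0,0,0,0,0,0],
    [-5,0,0,0,0,0,0],
    [-5,0,0,0,0,0,0],
    [-5,0,0,0,0,0,0],
    [-5,0,0,0,0,0,0],
  ],
)

```text
time: 5.38
position: [0.5465, -0.1335, 0.3289]
tool_rot: [-0.528, -0.472, 0.531, -0.465]
ft_force: [0.9, 0.6, -0.5]
grip_width: 0.0337
```

```bash
python3 -c "
from h import *
pr();go(522,309,300,6)"
```

```text
t 5.38 p [ 0.5465 -0.1335  0.3289] R [[-0.011, 0.992, -0.122], [0.005, -0.122, -0.993], [-1.0, -0.011, -0.004]] F [ 0.9  0.6 -0.5] g 0.0337 q [-0.44  0.34  1.44 -0.    1.37  1.25]
turn [-1.798 -0.012  0.005] shift cm [ 2.89 44.26  2.19]
```

arm_command(
  plan=[
    [0,0,0,-0.18,0,0,0],
    [0,0,0,-0.18,0,0,0],
    [0,0,0,-0.18,0,0,0],
    [0,0,0,-0.18,0,0,0],
    [0,0,0,-0.18,0,0,0],
    [0,0,0,-0.18,0,0,0],
    [0,0,0,-0.18,0,0,0],
    [0,0,0,-0.18,0,0,0],
    [0,0,0,-0.18,0,0,0],
    [0,0,0,-0.18,0,0,0],
    [0,5,0,0,0,0,0],
    [0,5,0,0,0,0,0],
  ],
)

```text
time: 6.88
position: [0.5272, -0.0351, 0.3293]
tool_rot: [-0.056, 0.709, 0.059, 0.701]
ft_force: [-0.4, 0.2, -1.8]
grip_width: 0.0342
```

```bash
python3 -c "
from h import *
pr();go(522,309,300,6)"
```

```text
t 6.88 p [ 0.5272 -0.0351  0.3293] R [[-0.012, -0.161, 0.987], [0.004, 0.987, 0.161], [-1.0, 0.006, -0.011]] F [-0.4  0.2 -1.8] g 0.0342 q [-0.28  0.29  1.52  0.    1.34 -0.44]
turn [ 0.057 -0.011 -0.005] shift cm [ 2.93 34.28  3.08]
```

arm_command(
  plan=[
    [0,0,0,0.057,-0.01,-0.005,0],
    [0.3,5,0.5,0,0,0,0],
    [0.3,5,0.5,0,0,0,0],
    [0.3,5,0.5,0,0,0,0],
    [0.3,5,0.5,0,0,0,0],
    [0.3,5,0.5,0,0,0,0],
    [0.3,5,0.5,0,0,0,0],
    [0,3.5,0,0,0,0,0],
    [0,1,0,0,0,0,0],
    [0,0,0,0,0,0,0],
  ],
)

```text
time: 8.12
position: [0.5151, 0.3234, 0.3059]
tool_rot: [-0.038, 0.71, 0.037, 0.702]
ft_force: [-1.0, -0.5, -1.2]
grip_width: 0.0337
```

```bash
python3 -c "
from h import *
pr();go(522,309,240,6)
im,P,m=bottles('scene');blobs(im,P,m)
cv2.imwrite('pics/s1.png',im)"
```

```text
t 8.12 p [0.5151 0.3234 0.3059] R [[-0.01, -0.106, 0.994], [-0.003, 0.994, 0.106], [-1.0, -0.002, -0.01]] F [-1.  -0.5 -1.2] g 0.0337 q [0.38 0.43 1.36 0.   1.36 0.27]
turn [ 0.001 -0.01   0.002] shift cm [ 6.59 -1.51  0.54]
px [277. 203.] xy 445.0 45.2 size 86 34 axis deg -17.9 z 0.0329
px [298. 228.] xy 539.4 49.3 size 80 34 axis deg 9.1 z 0.0328
px [223. 230.] xy 441.7 -109.1 size 78 34 axis deg 4.6 z 0.0327
px [323. 262.] xy 641.0 46.3 size 90 35 axis deg -18.1 z 0.0329
```

View pics/s1.png

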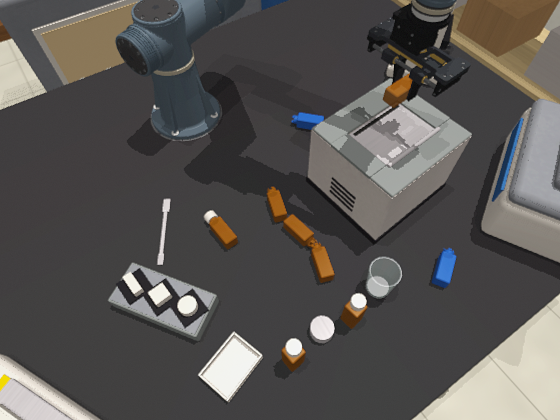

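The scene view shows the bottle held above the slot at (400,90), with no further broken bottle hidden. Next I align and push in.

arm_command(
  plan=[
    [1,-1.5,0.5,0,-0.01,0,0],
    [3,0,0,0,0,0,0],
    [2,0,0,0,0,0,0],
    [0,0,0,0,0,0,0],
  ],
)

```text
time: 8.68
position: [0.5239, 0.299, 0.2435]
tool_rot: [-0.036, 0.706, 0.032, 0.707]
ft_force: [-1.0, -0.7, -1.5]
grip_width: 0.034
```

```bash
python3 -c "
from h import *
pr();go(522,309,158,6)"
```

```text
t 8.68 p [0.5239 0.299  0.2435] R [[0.001, -0.097, 0.995], [-0.006, 0.995, 0.097], [-1.0, -0.006, 0.001]] F [-1.  -0.7 -1.5] g 0.034 q [ 0.34  0.48  1.46 -0.01  1.2   0.24]
turn [-0.007  0.001  0.006] shift cm [ 8.55  1.01 -0.09]
```

arm_command(
  plan=[
    [0,0.7,0,-0.007,0,0.006,0],
    [2.5,0,0,0,0,0,0],
    [2.5,0,0,0,0,0,0],
    [2,0,0,0,0,0,0],
    [1,0,0,0,0,0,0],
    [0.3,0,0,0,0,0,0],
    [0,0,0,0,0,0,0],
  ],
)

```text
time: 9.55
position: [0.5319, 0.3064, 0.1718]
tool_rot: [-0.034, 0.698, 0.039, 0.714]
ft_force: [-5.0, -0.7, 2.2]
grip_width: 0.0339
```

```bash
python3 -c "
from h import *
pr();go(522,309,158,6)"
```

```text
t 9.55 p [0.5319 0.3064 0.1718] R [[0.021, -0.103, 0.994], [0.008, 0.995, 0.102], [-1.0, 0.006, 0.022]] F [-5.  -0.7  2.2] g 0.0339 q [0.34 0.56 1.53 0.   1.03 0.24]
turn [-0.002  0.022 -0.006] shift cm [ 1.38  0.36 -0.96]
```

arm_command(
  plan=[
    [0.7,0.2,-0.9,0,0.022,-0.006,0],
    [0.8,0,-0.2,0,0,0,0],
    [0.2,0,0,0,0,0,0],
    [0,0,0,0,0,0,0],
  ],
)

```text
time: 10.05
position: [0.5238, 0.3084, 0.16]
tool_rot: [-0.036, 0.703, 0.037, 0.709]
ft_force: [-3.0, -0.4, 2.6]
grip_width: 0.0342
```

```bash
python3 -c "
from h import *
pr();go(522,309,158,6)"
```

```text
t 10.05 p [0.5238 0.3084 0.16  ] R [[0.009, -0.103, 0.995], [0.002, 0.995, 0.103], [-1.0, 0.001, 0.009]] F [-3.  -0.4  2.6] g 0.0342 q [ 0.35  0.58  1.54 -0.    1.01  0.25]
turn [-0.002  0.009 -0.001] shift cm [ 0.2   0.08 -0.18]
```

Now release with a modest opening and hold, then rise.

arm_command(
  plan=[
    [0.1,0,-0.1,0,0,0,6],
    [0,0,0,0,0,0,6],
    [0,0,0,0,0,0,6],
    [0,0,0,0,0,0,6],
    [0,0,0,0,0,0,6],
    [0,0,0,0,0,0,6],
    [0,0,0,0,0,0,6],
    [0,0,0,0,0,0,6],
  ],
)

```text
time: 11.05
position: [0.5162, 0.3076, 0.1566]
tool_rot: [-0.036, 0.708, 0.036, 0.704]
ft_force: [-4.8, -1.0, 2.7]
grip_width: 0.0602
```

```bash
python3 -c "
from h import *
pr()
im,_=optics.camera('wrist');cv2.imwrite('pics/w2.png',im)"
```

```text
t 11.05 p [0.5162 0.3076 0.1566] R [[-0.006, -0.103, 0.995], [-0.0, 0.995, 0.103], [-1.0, 0.0, -0.006]] F [-4.8 -1.   2.7] g 0.0602 q [0.35 0.58 1.55 0.   1.02 0.25]
```

View pics/w2.png

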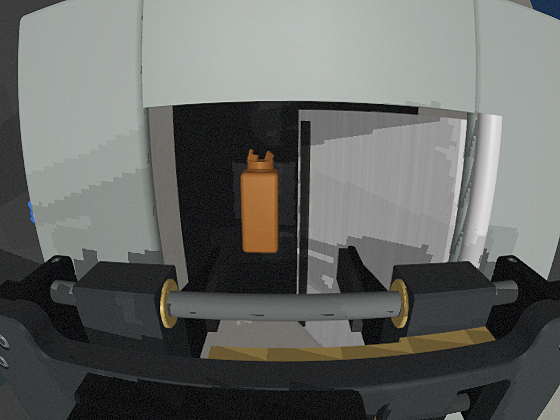

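The wrist view shows the bottle at (260,205) lying free on the bin floor, with the flap held clear at right. The method works, so I repeat it with the middle bottle, about (541,49.5) mm.

arm_command(
  plan=[
    [-3,0,0,0,0,0,6],
    [-5,0,0,0,0,0,6],
    [-5,0,0,0,0,0,6],
    [-2,0,0,0,0,0,6],
    [0,-5,0,0,0,0,8.7],
    [0,-5,0,0,0,0,8.7],
    [0,-5,0,0,0,0,8.7],
    [0,-5,0,0,0,0,8.7],
    [0,-5,0,0,0,0,8.7],
    [0,0,0,0.18,0,0,8.7],
    [0,0,0,0.18,0,0,8.7],
    [0,0,0,0.18,0,0,8.7],
  ],
)

```text
time: 12.6
position: [0.5684, 0.048, 0.3151]
tool_rot: [0.162, 0.671, -0.156, 0.707]
ft_force: [-1.0, -0.3, -0.3]
grip_width: 0.0868
```

arm_command(
  plan=[
    [0,0,0,0.18,0,0,8.7],
    [0,0,0,0.18,0,0,8.7],
    [0,0,0,0.18,0,0,8.7],
    [0,0,0,0.18,0,0,8.7],
    [0,0,0,0.16,0,0,8.7],
    [0,0,0,0.1,0,0,8.7],
    [0,0,0,0,0,0,8.7],
  ],
)

```text
time: 13.48
position: [0.5831, 0.0425, 0.3182]
tool_rot: [0.491, 0.499, -0.456, 0.549]
ft_force: [0.2, 0.3, 0.3]
grip_width: 0.0872
```

```bash
python3 -c "
from h import *
pr();go(541,49.5,140,-80.8)
im,P,m=bottles('scene');blobs(im,P,m)
im,P,m=bottles('top');blobs(im,P,m)
"
```

```text
t 13.47 p [0.5831 0.0425 0.3182] R [[0.086, 0.991, 0.101], [-0.011, 0.102, -0.995], [-0.996, 0.084, 0.02]] F [0.2 0.3 0.3] g 0.0872 q [-0.12  0.34  1.48 -0.    1.24  1.35]
turn [-0.059  0.022 -0.083] shift cm [17.82 -4.05 -1.36]
px [277. 203.] xy 446.2 45.0 size 86 34 axis deg -16.7 z 0.0328
px [298. 228.] xy 541.7 49.7 size 85 35 axis deg 8.4 z 0.0329
px [223. 230.] xy 441.8 -108.8 size 77 35 axis deg 5.2 z 0.0327
px [323. 262.] xy 639.8 46.6 size 92 34 axis deg -18.7 z 0.0329
px [325. 260.] xy 437.9 -110.4 size 80 34 axis deg 5.0 z 0.033
```

arm_command(
  plan=[
    [0,0,0,-0.059,0.022,-0.083,8.7],
    [4.5,-2,-0.7,0,0,0,8.7],
    [4.5,-2,-0.7,0,0,0,8.7],
    [4.5,0,0,0,0,0,8.7],
    [3.5,0,0,0,0,0,8.7],
    [0,0,0,0,0,0,8.7],
  ],
)

```text
time: 14.32
position: [0.5464, 0.0487, 0.1462]
tool_rot: [0.457, 0.537, -0.453, 0.545]
ft_force: [-0.1, 1.0, 0.2]
grip_width: 0.087
```

```bash
python3 -c "
from h import *
pr();go(541,49.5,7,-81)"
```

```text
t 14.32 p [0.5464 0.0487 0.1462] R [[0.012, 0.985, 0.171], [-0.002, 0.171, -0.985], [-1.0, 0.011, 0.004]] F [-0.1  1.   0.2] g 0.087 q [-0.11  0.53  1.71 -0.    0.9   1.29]
turn [ 0.014  0.004 -0.011] shift cm [13.92 -0.52 -0.17]
```

arm_command(
  plan=[
    [4,-0.3,-0.1,0.014,0.004,-0.011,8.7],
    [4,-0.3,0,0,0,-0.005,8.7],
    [3.5,-0.3,0,0,0,-0.005,8.7],
    [1.5,-0.2,0,0,0,0,8.7],
    [0.5,0,0,0,0,0,8.7],
    [0,0,0,0,0,0,8.7],
  ],
)

```text
time: 15.08
position: [0.5496, 0.0461, 0.0172]
tool_rot: [0.461, 0.533, -0.456, 0.544]
ft_force: [-0.3, -0.1, 0.7]
grip_width: 0.0868
```

```bash
python3 -c "
from h import *
pr();go(541,49.5,7,-81)"
```

```text
t 15.07 p [0.5496 0.0461 0.0172] R [[0.017, 0.987, 0.16], [-0.005, 0.16, -0.987], [-1.0, 0.016, 0.007]] F [-0.3 -0.1  0.7] g 0.0868 q [-0.12  0.74  1.77 -0.    0.61  1.3 ]
turn [ 0.004  0.007 -0.016] shift cm [ 1.02 -0.8  -0.48]
```

arm_command(
  plan=[
    [0.5,-0.8,-0.4,0,0.007,-0.016,8.7],
    [0.5,0,0,0,0,0,0],
    [0,0,0,0,0,0,0],
    [0,0,0,0,0,0,0],
    [0,0,0,0,0,0,0],
    [0,0,0,0,0,0,0],
    [0,0,0,0,0,0,0],
    [0,0,0,0,0,0,0],
    [0,0,0,0,0,0,0],
    [0,0,0,0,0,0,0],
  ],
)

```text
time: 16.32
position: [0.5428, 0.0488, 0.0093]
tool_rot: [0.459, 0.537, -0.457, 0.54]
ft_force: [0.2, -0.3, -0.0]
grip_width: 0.0336
```

```bash
python3 -c "
from h import *
pr()"
```

```text
t 16.32 p [0.5428 0.0488 0.0093] R [[0.004, 0.987, 0.161], [-0.001, 0.161, -0.987], [-1.0, 0.004, 0.001]] F [ 0.2 -0.3 -0. ] g 0.0336 q [-0.12  0.76  1.78 -0.    0.6   1.29]
```

arm_command(
  plan=[
    [-2,0,0,0,0,0,0],
    [-5,0,0,0,0,0,0],
    [-5,0,0,0,0,0,0],
    [-5,0,0,0,0,0,0],
    [-5,0,0,0,0,0,0],
    [-5,0,0,0,0,0,0],
    [-4,0,0,0,0,0,0],
    [0,0,0,-0.17,0,0,0],
    [0,0,0,-0.17,0,0,0],
    [0,0,0,-0.17,0,0,0],
    [0,0,0,-0.17,0,0,0],
    [0,0,0,-0.17,0,0,0],
  ],
)

```text
time: 17.82
position: [0.5379, 0.0492, 0.3265]
tool_rot: [0.185, 0.684, -0.186, 0.681]
ft_force: [0.1, -0.4, -0.6]
grip_width: 0.0338
```

arm_command(
  plan=[
    [0,0,0,-0.17,0,0,0],
    [0,0,0,-0.17,0,0,0],
    [0,0,0,-0.17,0,0,0],
    [0,0,0,-0.15,0,0,0],
    [0,0,0,0,0,0,0],
  ],
)

```text
time: 18.45
position: [0.5346, 0.0495, 0.3238]
tool_rot: [-0.052, 0.709, 0.053, 0.701]
ft_force: [-0.1, -0.5, -1.1]
grip_width: 0.0339
```

```bash
python3 -c "
from h import *
pr();go(520,309,290,6)"
```

```text
t 18.45 p [0.5346 0.0495 0.3238] R [[-0.011, -0.148, 0.989], [0.001, 0.989, 0.148], [-1.0, 0.002, -0.011]] F [-0.1 -0.5 -1.1] g 0.0339 q [-0.12  0.3   1.51 -0.    1.34 -0.26]
turn [ 0.044 -0.011 -0.002] shift cm [ 3.38 25.96  1.26]
```

arm_command(
  plan=[
    [0,0,0,0.044,-0.011,-0.002,0],
    [0.5,5,0.4,0,0,0,0],
    [0.5,5,0.4,0,0,0,0],
    [0.5,5,0.4,0,0,0,0],
    [0.5,4.5,0,0,0,0,0],
    [0.5,4,0,0,0,0,0],
    [0,1.3,0,0,0,0,0],
    [0,0,0,0,0,0,0],
  ],
)

```text
time: 19.45
position: [0.5227, 0.3028, 0.2956]
tool_rot: [-0.029, 0.707, 0.027, 0.706]
ft_force: [0.0, -0.7, -0.6]
grip_width: 0.0335
```

```bash
python3 -c "
from h import *
pr();go(520,309,240,6)"
```

```text
t 19.45 p [0.5227 0.3028 0.2956] R [[-0.002, -0.078, 0.997], [-0.003, 0.997, 0.078], [-1.0, -0.002, -0.002]] F [ 0.  -0.7 -0.6] g 0.0335 q [ 0.34  0.43  1.4  -0.    1.32  0.26]
turn [-0.026 -0.002  0.002] shift cm [ 5.56  0.64 -0.2 ]
```

arm_command(
  plan=[
    [2,0.6,-0.2,-0.026,0,0,0],
    [3,0,-0.1,0,0,0,0],
    [2.5,0,-0.1,0,0,0,0],
    [2.5,0,-0.1,0,0.005,0,0],
    [2.3,0,-0.3,0,0.005,0,0],
    [1,0,-0.3,0,0.01,0,0],
    [0.5,0,-0.3,0,0,0,0],
    [0,0,0,0,0,0,0],
  ],
)

```text
time: 20.45
position: [0.5141, 0.2984, 0.1608]
tool_rot: [-0.032, 0.711, 0.03, 0.702]
ft_force: [-4.0, 0.5, -0.3]
grip_width: 0.0338
```

```bash
python3 -c "
from h import *
pr();go(521,309,157,6)"
```

```text
t 20.45 p [0.5141 0.2984 0.1608] R [[-0.012, -0.088, 0.996], [-0.003, 0.996, 0.087], [-1.0, -0.002, -0.012]] F [-4.   0.5 -0.3] g 0.0338 q [0.34 0.57 1.56 0.   1.03 0.25]
turn [-0.017 -0.012  0.002] shift cm [0.38 0.98 0.79]
```

arm_command(
  plan=[
    [0.4,0.8,0.6,-0.017,-0.012,0,0],
    [0,0,0,0,0,0,0],
    [0,0,0,0,0,0,6],
    [0,0,0,0,0,0,6],
    [0,0,0,0,0,0,6],
    [0,0,0,0,0,0,6],
    [0,0,0,0,0,0,6],
    [0,0,0,0,0,0,6],
    [0,0,0,0,0,0,6],
    [0,0,0,0,0,0,6],
  ],
)

```text
time: 21.7
position: [0.5125, 0.306, 0.1552]
tool_rot: [-0.04, 0.711, 0.036, 0.701]
ft_force: [-4.9, -0.1, 0.4]
grip_width: 0.0601
```

```bash
python3 -c "
from h import *
pr()
im,d=optics.camera('wrist');cv2.imwrite('pics/w3.png',im[60:320,120:500])"
```

```text
t 21.7 p [0.5125 0.306  0.1552] R [[-0.014, -0.106, 0.994], [-0.007, 0.994, 0.106], [-1.0, -0.005, -0.015]] F [-4.9 -0.1  0.4] g 0.0601 q [ 0.35  0.58  1.56 -0.    1.02  0.25]
```

View pics/w3.png

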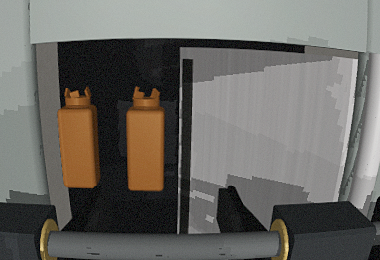

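Crop: two bottles lie on the bin floor at (80,140) and (147,140). Next is the near bottle, about (444.5,44.8), using the opposite jaw yaw for a shorter turn.

arm_command(
  plan=[
    [-3,0,0,0,0,0,6],
    [-5,0,0,0,0,0,6],
    [-5,0,0,0,0,0,6],
    [-2,0,0,0,0,0,6],
    [0,-5,0,0,0,0,8.7],
    [0,-5,0,0,0,0,8.7],
    [0,-5,0,0,0,0,8.7],
    [0,-5,-1,0,0,0,8.7],
    [0,-5,-2,0,0,0,8.7],
    [0,0,-2,-0.16,0,0,8.7],
    [0,0,0,-0.16,0,0,8.7],
    [0,0,0,-0.16,0,0,8.7],
  ],
)

```text
time: 23.25
position: [0.5246, 0.0423, 0.3212]
tool_rot: [-0.219, 0.652, 0.198, 0.699]
ft_force: [-0.0, 0.4, 0.1]
grip_width: 0.0868
```

arm_command(
  plan=[
    [0,0,0,-0.16,0,0,8.7],
    [0,0,0,-0.16,0,0,8.7],
    [0,0,0,-0.16,0,0,8.7],
    [0,0,0,-0.16,0,0,8.7],
    [0,0,0,0,0,0,8.7],
  ],
)

```text
time: 23.88
position: [0.5384, 0.0376, 0.3276]
tool_rot: [-0.442, 0.544, 0.388, 0.599]
ft_force: [-0.1, 0.1, 0.1]
grip_width: 0.0871
```

```bash
python3 -c "
from h import *
pr();go(444.5,44.8,140,72.8)
im,P,m=bottles('scene');blobs(im,P,m)
im,P,m=bottles('top');blobs(im,P,m)
"
```

```text
t 23.88 p [0.5384 0.0376 0.3276] R [[0.107, -0.945, 0.308], [-0.016, 0.308, 0.951], [-0.994, -0.107, 0.017]] F [-0.1  0.1  0.1] g 0.0871 q [-0.14  0.25  1.58 -0.    1.2  -1.39]
turn [-0.014  0.017  0.107] shift cm [18.76  9.18 -2.09]
px [276. 203.] xy 444.6 45.6 size 88 34 axis deg -17.4 z 0.0328
px [223. 230.] xy 438.6 -108.9 size 83 34 axis deg 4.8 z 0.0328
px [323. 262.] xy 641.0 46.0 size 89 34 axis deg -18.5 z 0.0331
px [325. 260.] xy 437.9 -110.3 size 79 34 axis deg 5.2 z 0.0329
```

arm_command(
  plan=[
    [0,0,0,-0.014,0.017,0.107,8.7],
    [4,4,-1,0,0,0,8.7],
    [4,4,-1,0,0,0,8.7],
    [4,2,0,0,0,0,8.7],
    [4,0,0,0,0,0,8.7],
    [0,0,0,0,0,0,8.7],
  ],
)

```text
time: 24.72
position: [0.4429, 0.0469, 0.167]
tool_rot: [-0.42, 0.568, 0.412, 0.576]
ft_force: [-1.0, 0.6, 0.5]
grip_width: 0.087
```

```bash
python3 -c "
from h import *
pr();go(444.5,45,8,72.7)"
```

```text
t 24.73 p [0.4429 0.0469 0.167 ] R [[0.016, -0.951, 0.308], [-0.003, 0.308, 0.951], [-1.0, -0.016, 0.002]] F [-1.   0.6  0.5] g 0.087 q [-0.15  0.37  1.94 -0.    0.81 -1.4 ]
turn [-0.012  0.002  0.016] shift cm [15.9  -0.21 -0.14]
```

arm_command(
  plan=[
    [4,0,-0.1,-0.012,0.002,0.016,8.7],
    [4.5,0.2,0,0,0,0.005,8.7],
    [4,0.2,0,0,0,0.005,8.7],
    [2,0.2,0,0,0,0.005,8.7],
    [0.8,0,0,0,0,0,8.7],
    [0,0,0,0,0,0,8.7],
  ],
)

```text
time: 25.48
position: [0.4558, 0.0448, 0.018]
tool_rot: [-0.421, 0.566, 0.414, 0.575]
ft_force: [0.6, 1.0, 0.1]
grip_width: 0.087
```

```bash
python3 -c "
from h import *
pr();go(444.5,45,8,72.7)"
```

```text
t 25.48 p [0.4558 0.0448 0.018 ] R [[0.016, -0.953, 0.302], [-0.001, 0.302, 0.953], [-1.0, -0.016, 0.004]] F [0.6 1.  0.1] g 0.087 q [-0.15  0.69  2.01  0.    0.42 -1.42]
turn [-0.005  0.004  0.016] shift cm [ 1.    1.08 -0.32]
```

arm_command(
  plan=[
    [0.4,0.9,-0.3,0,0.004,0.016,8.7],
    [0.6,0.1,0,0,0,0,0],
    [0,0,0,0,0,0,0],
    [0,0,0,0,0,0,0],
    [0,0,0,0,0,0,0],
    [0,0,0,0,0,0,0],
    [0,0,0,0,0,0,0],
    [0,0,0,0,0,0,0],
    [0,0,0,0,0,0,0],
    [0,0,0,0,0,0,0],
  ],
)

```text
time: 26.72
position: [0.4472, 0.0447, 0.01]
tool_rot: [-0.419, 0.569, 0.416, 0.572]
ft_force: [-0.2, -0.0, 0.3]
grip_width: 0.0337
```

```bash
python3 -c "
from h import *
pr()"
```

```text
t 26.73 p [0.4472 0.0447 0.01  ] R [[0.005, -0.953, 0.303], [-0.0, 0.303, 0.953], [-1.0, -0.005, 0.001]] F [-0.2 -0.   0.3] g 0.0337 q [-0.15  0.71  2.02  0.    0.4  -1.41]
```

arm_command(
  plan=[
    [-2,0,0,0,0,0,0],
    [-5,0,0,0,0,0,0],
    [-5,0,0,0,0,0,0],
    [-5,0,0,0,0,0,0],
    [-5,0,0,0,0,0,0],
    [-5,0,0,0,0,0,0],
    [-4,0,0,0,0,0,0],
    [0,0,0,0.17,0,0,0],
    [0,0,0,0.17,0,0,0],
    [0,0,0,0.17,0,0,0],
    [0,0,0,0.17,0,0,0],
    [0,0,0,0.17,0,0,0],
  ],
)

```text
time: 28.22
position: [0.4413, 0.0454, 0.328]
tool_rot: [-0.135, 0.695, 0.136, 0.693]
ft_force: [-0.4, 0.0, -0.7]
grip_width: 0.0336
```

arm_command(
  plan=[
    [0,0,0,0.17,0,0,0],
    [0,0,0,0.13,0,0,0],
    [0,0,0,0,0,0,0],
  ],
)

```text
time: 28.6
position: [0.439, 0.0458, 0.3265]
tool_rot: [-0.026, 0.709, 0.027, 0.704]
ft_force: [0.6, 0.5, -0.8]
grip_width: 0.0337
```

```bash
python3 -c "
from h import *
pr();go(521,309,290,6)"
```

```text
t 28.6 p [0.439  0.0458 0.3265] R [[-0.006, -0.076, 0.997], [0.001, 0.997, 0.076], [-1.0, 0.002, -0.006]] F [ 0.6  0.5 -0.8] g 0.0337 q [-0.15  0.15  1.72  0.    1.28 -0.23]
turn [-0.029 -0.006 -0.002] shift cm [ 3.65 25.32 10.91]
```

arm_command(
  plan=[
    [0,0,0,-0.029,-0.006,0,0],
    [0.4,4.5,2,0,0,0,0],
    [0.4,4.5,2,0,0,0,0],
    [0.4,4.5,2,0,0,0,0],
    [0.5,4.5,2,0,0,0,0],
    [0.5,4.5,2,0,0,0,0],
    [0.5,2.5,1,0,0,0,0],
    [0,0,0,0,0,0,0],
  ],
)

```text
time: 29.6
position: [0.5224, 0.3134, 0.2971]
tool_rot: [-0.044, 0.706, 0.044, 0.706]
ft_force: [0.3, -1.0, -2.0]
grip_width: 0.0339
```

```bash
python3 -c "
from h import *
pr();go(521,309,240,6)"
```

```text
t 29.6 p [0.5224 0.3134 0.2971] R [[0.0, -0.123, 0.992], [0.0, 0.992, 0.123], [-1.0, 0.0, 0.0]] F [ 0.3 -1.  -2. ] g 0.0339 q [0.36 0.43 1.38 0.   1.33 0.23]
turn [ 0.019  0.    -0.   ] shift cm [ 5.71 -0.43 -0.19]
```

arm_command(
  plan=[
    [2,-0.4,-0.2,0.019,0,0,0],
    [3,0,0,0,0,0,0],
    [2.5,0,-0.1,0,0,0,0],
    [2.5,0,-0.1,0,0.003,0,0],
    [2.3,0,-0.1,0,0.003,0,0],
    [1,0,-0.2,0,0.005,0,0],
    [0.5,0,-0.1,0,0,0,0],
    [0,0,0,0,0,0,0],
  ],
)

```text
time: 30.6
position: [0.516, 0.3029, 0.1613]
tool_rot: [-0.04, 0.708, 0.039, 0.704]
ft_force: [-2.3, -0.1, 1.7]
grip_width: 0.034
```

```bash
python3 -c "
from h import *
pr();go(521,309,157,6)"
```

```text
t 30.6 p [0.516  0.3029 0.1613] R [[-0.004, -0.111, 0.994], [-0.001, 0.994, 0.111], [-1.0, -0.001, -0.005]] F [-2.3 -0.1  1.7] g 0.034 q [0.34 0.57 1.56 0.   1.02 0.23]
turn [ 0.006 -0.005  0.001] shift cm [0.43 0.55 0.57]
```

arm_command(
  plan=[
    [0.4,0.5,0.6,0,-0.005,0,0],
    [0,0,0.2,0,0,0,0],
    [0,0,0,0,0,0,6],
    [0,0,0,0,0,0,6],
    [0,0,0,0,0,0,6],
    [0,0,0,0,0,0,6],
    [0,0,0,0,0,0,6],
    [0,0,0,0,0,0,6],
    [0,0,0,0,0,0,6],
    [0,0,0,0,0,0,6],
  ],
)

```text
time: 31.85
position: [0.5148, 0.3074, 0.1549]
tool_rot: [-0.042, 0.713, 0.038, 0.699]
ft_force: [-5.3, -0.1, 1.2]
grip_width: 0.0601
```

```bash
python3 -c "
from h import *
pr()
im,d=optics.camera('wrist');cv2.imwrite('pics/w4.png',im[60:320,120:500])"
```

```text
t 31.85 p [0.5148 0.3074 0.1549] R [[-0.019, -0.113, 0.993], [-0.007, 0.994, 0.113], [-1.0, -0.004, -0.019]] F [-5.3 -0.1  1.2] g 0.0601 q [0.35 0.58 1.55 0.   1.03 0.24]
```

View pics/w4.png

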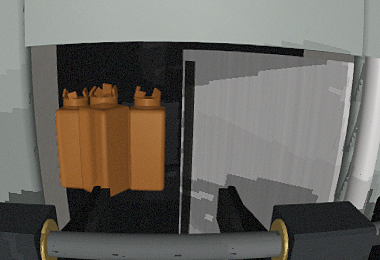

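Crop: three bottles are in the bin, the third resting on top at (103,140), well below the flap sweep. Now the far bottle, about (640,46), axis -18.6°.

arm_command(
  plan=[
    [-3,0,0,0,0,0,6],
    [-5,0,0,0,0,0,6],
    [-5,0,0,0,0,0,6],
    [-2,0,0,0,0,0,6],
    [0,-5,0,0,0,0,8.7],
    [0,-5,1,0,0,0,8.7],
    [0,-5,1,0,0,0,8.7],
    [0,-5,1,0,0,0,8.7],
    [0,-5,1,0,0,0,8.7],
    [0,0,0,-0.16,0,0,8.7],
    [0,0,0,-0.16,0,0,8.7],
    [0,0,0,-0.16,0,0,8.7],
  ],
)

```text
time: 33.4
position: [0.6218, 0.0564, 0.3226]
tool_rot: [-0.219, 0.652, 0.204, 0.697]
ft_force: [-0.1, 0.3, -0.2]
grip_width: 0.0871
```

arm_command(
  plan=[
    [0,0,0,-0.16,0,0,8.7],
    [0,0,0,-0.16,0,0,8.7],
    [0,0,0,-0.16,0,0,8.7],
    [0,0,0,-0.16,0,0,8.7],
    [0,0,0,0,0,0,8.7],
  ],
)

```text
time: 34.02
position: [0.6362, 0.0528, 0.3285]
tool_rot: [-0.441, 0.541, 0.394, 0.598]
ft_force: [0.1, 0.1, 0.5]
grip_width: 0.0867
```

```bash
python3 -c "
from h import *
pr();go(640,46,140,71.4)
im,P,m=bottles('scene');blobs(im,P,m)
im,P,m=bottles('top');blobs(im,P,m)
"
```

```text
t 34.02 p [0.6362 0.0528 0.3285] R [[0.104, -0.948, 0.299], [-0.007, 0.3, 0.954], [-0.995, -0.101, 0.025]] F [0.1 0.1 0.5] g 0.0867 q [-0.09  0.4   1.35  0.    1.29 -1.36]
turn [0.019 0.026 0.101] shift cm [18.85 -0.58 -0.52]
px [223. 230.] xy 439.6 -109.2 size 83 34 axis deg 6.0 z 0.0326
px [323. 262.] xy 639.9 46.5 size 92 35 axis deg -18.5 z 0.033
px [325. 260.] xy 436.5 -110.1 size 83 34 axis deg 5.4 z 0.0329
```

arm_command(
  plan=[
    [0,0,0,0.019,0.026,0.101,8.7],
    [4,0,-0.3,0,0,0,8.7],
    [4,0,-0.2,0,0,0,8.7],
    [4,0,0,0,0,0,8.7],
    [4,0,0,0,0,0,8.7],
    [0,0,0,0,0,0,8.7],
  ],
)

```text
time: 34.88
position: [0.6406, 0.047, 0.167]
tool_rot: [-0.412, 0.574, 0.406, 0.58]
ft_force: [-0.3, -0.6, 0.3]
grip_width: 0.0869
```

```bash
python3 -c "
from h import *
pr();go(640,46,8,71.4)"
```

```text
t 34.88 p [0.6406 0.047  0.167 ] R [[0.012, -0.943, 0.332], [-0.002, 0.332, 0.943], [-1.0, -0.012, 0.002]] F [-0.3 -0.6  0.3] g 0.0869 q [-0.1   0.61  1.45 -0.    1.07 -1.33]
turn [-0.014  0.002  0.012] shift cm [15.9   0.03 -0.11]
```

arm_command(
  plan=[
    [4,0.3,-0.1,-0.014,0.002,0.012,8.7],
    [4.5,0.4,0,0,0,0.005,8.7],
    [4,0.4,0,0,0,0.005,8.7],
    [2,0.4,0,0,0,0.005,8.7],
    [0.8,0,0,0,0,0,8.7],
    [0,0,0,0,0,0,8.7],
  ],
)

```text
time: 35.62
position: [0.6414, 0.0497, 0.0226]
tool_rot: [-0.414, 0.57, 0.409, 0.58]
ft_force: [-0.3, 0.2, 0.3]
grip_width: 0.087
```

```bash
python3 -c "
from h import *
pr();go(640,46,8,71.4)"
```

```text
t 35.62 p [0.6414 0.0497 0.0226] R [[0.015, -0.946, 0.323], [0.002, 0.323, 0.946], [-1.0, -0.013, 0.007]] F [-0.3  0.2  0.3] g 0.087 q [-0.1   0.81  1.53  0.    0.79 -1.34]
turn [-0.004  0.007  0.013] shift cm [ 1.46  0.01 -0.39]
```

arm_command(
  plan=[
    [0.8,0,-0.4,0,0.007,0.013,8.7],
    [0.6,0.1,0,0,0,0,0],
    [0,0,0,0,0,0,0],
    [0,0,0,0,0,0,0],
    [0,0,0,0,0,0,0],
    [0,0,0,0,0,0,0],
    [0,0,0,0,0,0,0],
    [0,0,0,0,0,0,0],
    [0,0,0,0,0,0,0],
    [0,0,0,0,0,0,0],
  ],
)

```text
time: 36.88
position: [0.6421, 0.0456, 0.0116]
tool_rot: [-0.413, 0.574, 0.41, 0.577]
ft_force: [-0.6, 0.0, 0.2]
grip_width: 0.0337
```

```bash
python3 -c "
from h import *
pr()"
```

```text
t 36.88 p [0.6421 0.0456 0.0116] R [[0.007, -0.946, 0.323], [-0.001, 0.323, 0.946], [-1.0, -0.007, 0.001]] F [-0.6  0.   0.2] g 0.0337 q [-0.1   0.83  1.52 -0.    0.79 -1.34]
```

arm_command(
  plan=[
    [-2,0,0,0,0,0,0],
    [-5,0,0,0,0,0,0],
    [-5,0,0,0,0,0,0],
    [-5,0,0,0,0,0,0],
    [-5,0,0,0,0,0,0],
    [-5,0,0,0,0,0,0],
    [-4,0,0,0,0,0,0],
    [0,0,0,0.17,0,0,0],
    [0,0,0,0.17,0,0,0],
    [0,0,0,0.17,0,0,0],
    [0,0,0,0.17,0,0,0],
    [0,0,0,0.17,0,0,0],
  ],
)

```text
time: 38.38
position: [0.6366, 0.0469, 0.349]
tool_rot: [-0.13, 0.688, 0.126, 0.702]
ft_force: [-0.5, -0.5, -0.6]
grip_width: 0.0337
```

arm_command(
  plan=[
    [0,0,0,0.17,0,0,0],
    [0,0,0,0.1,0,0,0],
    [0,0,0,0,0,0,0],
  ],
)

```text
time: 38.75
position: [0.6347, 0.0472, 0.3529]
tool_rot: [-0.032, 0.698, 0.029, 0.714]
ft_force: [-0.0, -0.8, -0.6]
grip_width: 0.0335
```

```bash
python3 -c "
from h import *
pr();go(532,309,290,6)"
```

```text
t 38.75 p [0.6347 0.0472 0.3529] R [[0.023, -0.086, 0.996], [-0.002, 0.996, 0.086], [-1.0, -0.004, 0.023]] F [-0.  -0.8 -0.6] g 0.0335 q [-0.1   0.42  1.25 -0.    1.45 -0.19]
turn [-0.019  0.023  0.005] shift cm [ 6.29 27.11 -7.48]
```

arm_command(
  plan=[
    [0,0,0,-0.019,0.023,0.005,0],
    [0.8,4.5,-1.3,0,0,0,0],
    [0.8,4.5,-1.3,0,0,0,0],
    [0.8,4.5,-1.3,0,0,0,0],
    [0.8,4.5,-1.3,0,0,0,0],
    [0.8,4.5,-1.3,0,0,0,0],
    [0.8,4,-0.7,0,0,0,0],
    [0,0,0,0,0,0,0],
  ],
)

```text
time: 39.75
position: [0.5325, 0.309, 0.3061]
tool_rot: [-0.042, 0.707, 0.042, 0.705]
ft_force: [-0.4, -0.3, -1.0]
grip_width: 0.0336
```

```bash
python3 -c "
from h import *
pr();go(532,309,240,6)"
```

```text
t 39.75 p [0.5325 0.309  0.3061] R [[-0.002, -0.117, 0.993], [-0.0, 0.993, 0.117], [-1.0, -0.0, -0.002]] F [-0.4 -0.3 -1. ] g 0.0336 q [0.34 0.44 1.35 0.   1.36 0.23]
turn [ 0.013 -0.002  0.   ] shift cm [ 6.61  0.   -0.05]
```

arm_command(
  plan=[
    [2.5,0,-0.1,0.013,0,0,0],
    [3.5,0,0,0,0,0,0],
    [2.5,0,0,0,0,0,0],
    [2.5,0,0,0,0.003,0,0],
    [2.3,0.2,0,0,0.003,0,0],
    [1,0.2,0,0,0.005,0,0],
    [0.5,0,0,0,0,0,0],
    [0,0,0,0,0,0,0],
  ],
)

```text
time: 40.75
position: [0.5371, 0.3092, 0.1641]
tool_rot: [-0.039, 0.709, 0.039, 0.703]
ft_force: [-5.9, 2.5, 2.9]
grip_width: 0.0336
```

```bash
python3 -c "
from h import *
pr();go(532,309,157,6)"
```

```text
t 40.75 p [0.5371 0.3092 0.1641] R [[-0.007, -0.111, 0.994], [-0.001, 0.994, 0.111], [-1.0, -0.0, -0.007]] F [-5.9  2.5  2.9] g 0.0336 q [0.34 0.59 1.5  0.   1.06 0.23]
turn [ 0.006 -0.007  0.   ] shift cm [ 0.71  0.04 -0.51]
```

arm_command(
  plan=[
    [0.4,0,-0.5,0,-0.007,0,0],
    [0.2,0,0,0,0,0,0],
    [0,0,0,0,0,0,5.4],
    [0,0,0,0,0,0,5.4],
    [0,0,0,0,0,0,5.4],
    [0,0,0,0,0,0,5.4],
    [0,0,0,0,0,0,5.4],
    [0,0,0,0,0,0,5.4],
    [0,0,0,0,0,0,5.4],
    [0,0,0,0,0,0,5.4],
  ],
)

```text
time: 42.0
position: [0.5243, 0.307, 0.1598]
tool_rot: [-0.04, 0.713, 0.04, 0.699]
ft_force: [-4.9, 2.1, 3.3]
grip_width: 0.0539
```

```bash
python3 -c "
from h import *
pr()
im,d=optics.camera('wrist');cv2.imwrite('pics/w5.png',im[60:320,120:500])"
```

```text
t 42.0 p [0.5243 0.307  0.1598] R [[-0.021, -0.113, 0.993], [-0.0, 0.994, 0.113], [-1.0, 0.002, -0.021]] F [-4.9  2.1  3.3] g 0.0539 q [0.34 0.59 1.52 0.01 1.05 0.23]
```

View pics/w5.png

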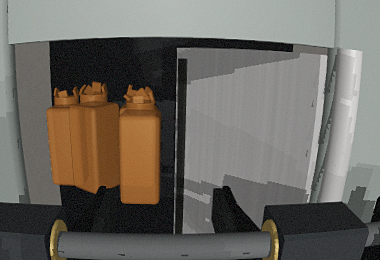

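Crop: four bottles are in the bin; the fourth at (140,150) has been dropped clear of the fingers. Rising, closing the fingers and moving toward the keys.

arm_command(
  plan=[
    [-2,0,0,0,0,0,5.4],
    [-4,0,0,0,0,0,5.4],
    [-5,0,0,0,0,0,5.4],
    [-2,0,0,0,0,0,4],
    [0,-5,0,0,0,0,0],
    [0,-5,0,0,0,0,0],
    [0,-5,0,0,0,0,0],
    [0,-5,0,0,0,0,0],
    [0,-5,0,0,0,0,0],
    [0,-5,0,0,0,0,0],
    [0,-5,0,0,0,0,0],
    [0,0,0,0,0,0,0],
  ],
)

```text
time: 43.55
position: [0.5889, -0.0634, 0.2965]
tool_rot: [-0.048, 0.698, 0.03, 0.714]
ft_force: [0.7, 0.5, 0.3]
grip_width: 0.0004
```

```bash
python3 -c "
from h import *
pr();go(463,-344,150,6)
im,P,m=bottles('scene');blobs(im,P,m);cv2.imwrite('pics/s2.png',im)
im,d,P=cloud('top');Z=P[...,2]
for u,v in((128,200),(128,220),(110,235),(145,235)):print(np.round(Z[v,u],4))
"
```

```text
t 43.55 p [ 0.5889 -0.0634  0.2965] R [[0.023, -0.109, 0.994], [-0.024, 0.994, 0.11], [-0.999, -0.026, 0.021]] F [0.7 0.5 0.3] g 0.0004 q [-0.29  0.4   1.45 -0.02  1.27 -0.39]
turn [0.005 0.021 0.026] shift cm [ 14.65 -26.59 -15.45]
px [223. 230.] xy 441.7 -108.8 size 79 35 axis deg 4.5 z 0.0328
0.2054
0.2063
0.2068
0.2052
```

View pics/s2.png

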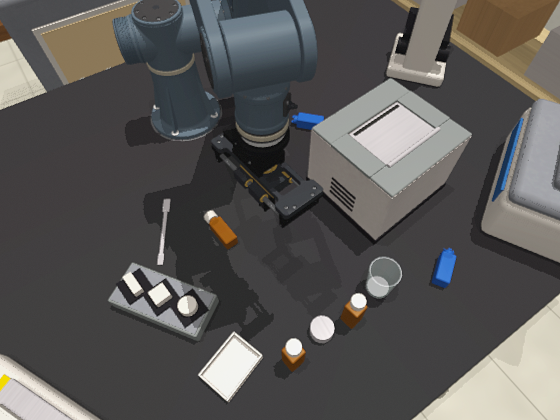

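The scene shows the flap shut (level at 0.206 m) and only the sound bottle left lying at (220,230). All bystanders are undisturbed. Now the keys.

arm_command(
  plan=[
    [1,-4,-2.3,0.005,0.021,0.026,0],
    [2,-4,-2.3,0,0,0,0],
    [2,-4,-2.3,0,0,0,0],
    [2,-4,-2.3,0,0,0,0],
    [2,-4,-2.3,0,0,0,0],
    [2,-4,-2.3,0,0,0,0],
    [2,-2,-1.5,0,0,0,0],
    [0,0,0,0,0,0,0],
  ],
)

```text
time: 44.65
position: [0.4719, -0.3365, 0.1643]
tool_rot: [-0.048, 0.702, 0.043, 0.709]
ft_force: [-0.4, 0.4, -0.4]
grip_width: 0.0003
```

```bash
python3 -c "
from h import *
pr();go(463,-344,90,6)
im,d,P=cloud('scene');Z=P[...,2]
m=((Z>.06)&(Z<.072)).astype(np.uint8);m[:,230:]=0;m[:250]=0
n,l,s,c=cv2.connectedComponentsWithStats(m)
for i in range(1,n):
  if s[i,4]>60:
    q=P[l==i];r=cv2.minAreaRect((q[:,:2]*1000).astype(np.float32));print(np.round(c[i]),s[i,4],np.round(r[0],1),np.round(r[1],1),np.round(np.median(q[:,2]),4))
"
```

```text
t 44.65 p [ 0.4719 -0.3365  0.1643] R [[0.01, -0.127, 0.992], [-0.007, 0.992, 0.127], [-1.0, -0.008, 0.009]] F [-0.4  0.4 -0.4] g 0.0003 q [-0.81  0.54  1.62  0.    0.98 -0.94]
turn [0.023 0.009 0.008] shift cm [ 7.43 -0.65 -0.97]
[135. 287.] 119 [ 477.3 -341.4] [29.3 19.5] 0.0641
[159. 294.] 281 [ 521.3 -303.6] [36.5 35.7] 0.0646
[187. 305.] 280 [ 576.5 -264.5] [37.8 38.7] 0.0648
[  4. 381.] 106 [ 516.9 -624.3] [25.9 21.7] 0.0622
```

arm_command(
  plan=[
    [3,-0.6,-0.9,0.02,0.009,0.008,0],
    [3,0,0,0,0,0,0],
    [1,0,0,0,0,0,0],
    [0,0,0,0,0,0,0],
  ],
)

```text
time: 45.2
position: [0.4721, -0.3403, 0.0988]
tool_rot: [-0.044, 0.703, 0.038, 0.709]
ft_force: [-0.0, -0.0, 0.1]
grip_width: 0.0005
```

```bash
python3 -c "
from h import *
pr();go(464,-343.5,65,6)"
```

```text
t 45.2 p [ 0.4721 -0.3403  0.0988] R [[0.01, -0.117, 0.993], [-0.008, 0.993, 0.117], [-1.0, -0.009, 0.009]] F [-0.  -0.   0.1] g 0.0005 q [-0.82  0.63  1.66  0.    0.84 -0.94]
turn [0.012 0.009 0.009] shift cm [ 3.38 -0.23 -0.84]
```

arm_command(
  plan=[
    [1,-0.2,-0.8,0.01,0.009,0.009,0],
    [0.5,0,-0.1,0,0,0,0],
    [0,0,0,0,0,0,0],
  ],
)

```text
time: 45.58
position: [0.4647, -0.3441, 0.0855]
tool_rot: [-0.039, 0.705, 0.037, 0.707]
ft_force: [0.5, 0.0, -0.8]
grip_width: 0.0006
```

```bash
python3 -c "
from h import *
pr();go(464,-343.5,57,6)"
```

```text
t 45.58 p [ 0.4647 -0.3441  0.0855] R [[0.003, -0.108, 0.994], [-0.003, 0.994, 0.108], [-1.0, -0.003, 0.002]] F [ 0.5  0.  -0.8] g 0.0006 q [-0.83  0.65  1.67 -0.    0.82 -0.94]
turn [0.003 0.002 0.003] shift cm [ 2.85  0.06 -0.07]
```

arm_command(
  plan=[
    [1.5,0,-0.1,0,0,0,0],
    [0.7,0,-0.1,0,0,0,0],
    [0.4,0,0,0,0,0,0],
    [0.3,0,0,0,0,0,0],
    [0.2,0,0,0,0,0,0],
    [0,0,0,0,0,0,0],
  ],
)

```text
time: 46.32
position: [0.4632, -0.3449, 0.0593]
tool_rot: [-0.04, 0.705, 0.036, 0.708]
ft_force: [-0.7, 0.9, 3.4]
grip_width: 0.0006
```

```bash
python3 -c "
from h import *
pr();go(464,-343.5,56,6)"
```

```text
t 46.33 p [ 0.4632 -0.3449  0.0593] R [[0.004, -0.108, 0.994], [-0.005, 0.994, 0.108], [-1.0, -0.005, 0.004]] F [-0.7  0.9  3.4] g 0.0006 q [-0.83  0.69  1.68 -0.    0.76 -0.94]
turn [0.003 0.004 0.005] shift cm [0.33 0.13 0.09]
```

arm_command(
  plan=[
    [0.3,0,0,0,0,0,0],
    [0.3,0,0,0,0,0,0],
    [0.3,0,0,0,0,0,0],
    [0.3,0,0,0,0,0,0],
    [0.2,0,0,0,0,0,0],
  ],
)

```text
time: 46.95
position: [0.4632, -0.3449, 0.0583]
tool_rot: [-0.042, 0.704, 0.036, 0.708]
ft_force: [-2.4, 0.9, 11.1]
grip_width: 0.0004
```

Bar key bottomed at 11 N and z 58 mm, and held. Next, the round key.

arm_command(
  plan=[
    [0.2,0,0,0,0,0,0],
    [-2,0,0,0,0,0,0],
    [-3,0,0,0,0,0,0],
    [0,2,3,0,0,0,0],
    [0,2,3,0,0,0,0],
    [0,2,3,0,0,0,0],
    [0,0.5,2,0,0,0,0],
    [0,0,0,0,0,0,0],
  ],
)

```text
time: 47.95
position: [0.5679, -0.2677, 0.1091]
tool_rot: [-0.043, 0.704, 0.034, 0.708]
ft_force: [0.2, 0.2, 0.2]
grip_width: -0.0001
```

```bash
python3 -c "
from h import *
pr();go(575,-265,80,6)"
```

```text
t 47.95 p [ 0.5679 -0.2677  0.1091] R [[0.007, -0.109, 0.994], [-0.012, 0.994, 0.109], [-1.0, -0.013, 0.006]] F [0.2 0.2 0.2] g -0.0001 q [-0.62  0.67  1.53 -0.01  0.93 -0.72]
turn [0.004 0.006 0.013] shift cm [2.91 0.19 0.73]
```

arm_command(
  plan=[
    [1.5,0.2,0.7,0,0.006,0.013,0],
    [1.5,0,0,0,0,0,0],
    [0,0,0,0,0,0,0],
  ],
)

```text
time: 48.32
position: [0.5722, -0.2656, 0.0755]
tool_rot: [-0.037, 0.708, 0.039, 0.704]
ft_force: [-0.9, 0.7, -0.7]
grip_width: 0.0006
```

```bash
python3 -c "
from h import *
pr();go(575,-265,57,6)"
```

```text
t 48.33 p [ 0.5722 -0.2656  0.0755] R [[-0.005, -0.107, 0.994], [0.003, 0.994, 0.107], [-1.0, 0.003, -0.005]] F [-0.9  0.7 -0.7] g 0.0006 q [-0.61  0.72  1.53 -0.    0.9  -0.72]
turn [ 0.002 -0.005 -0.003] shift cm [1.85 0.03 0.29]
```

arm_command(
  plan=[
    [0.9,0,0.3,0,0,0,0],
    [0.5,0,0,0,0,0,0],
    [0.4,0,0,0,0,0,0],
    [0.4,0,0,0,0,0,0],
    [0.3,0,0,0,0,0,0],
    [0.3,0,0,0,0,0,0],
    [0.3,0,0,0,0,0,0],
    [0.3,0,0,0,0,0,0],
    [0.2,0,0,0,0,0,0],
  ],
)

```text
time: 49.45
position: [0.5751, -0.2659, 0.0584]
tool_rot: [-0.039, 0.707, 0.038, 0.706]
ft_force: [-2.9, 1.4, 7.9]
grip_width: 0.0005
```

arm_command(
  plan=[
    [0.4,0,0,0,0,0,0],
    [0.3,0,0,0,0,0,0],
    [0.3,0,0,0,0,0,0],
  ],
)

```text
time: 49.82
position: [0.5752, -0.2659, 0.0582]
tool_rot: [-0.04, 0.706, 0.037, 0.706]
ft_force: [-3.1, 2.1, 15.3]
grip_width: 0.0005
```

arm_command(
  plan=[
    [-2,0,0,0,0,0,0],
    [-3,0,0,0,0,0,0],
    [0,-1.5,-3,0,0,0,0],
    [0,-1.5,-2.5,0,0,0,0],
    [0,-0.3,-0.4,0,0,0,0],
    [0,0,0,0,0,0,0],
  ],
)

```text
time: 50.58
position: [0.5204, -0.3066, 0.1118]
tool_rot: [-0.042, 0.705, 0.036, 0.707]
ft_force: [-0.4, 0.1, -0.5]
grip_width: 0.0005
```

```bash
python3 -c "
from h import *
pr();go(520,-304,80,6)"
```

```text
t 50.58 p [ 0.5204 -0.3066  0.1118] R [[0.005, -0.111, 0.994], [-0.008, 0.994, 0.111], [-1.0, -0.008, 0.004]] F [-0.4  0.1 -0.5] g 0.0005 q [-0.72  0.64  1.59 -0.    0.91 -0.82]
turn [0.006 0.004 0.008] shift cm [ 3.18  0.26 -0.01]
```

arm_command(
  plan=[
    [1.5,0.3,0,0,0.004,0.008,0],
    [1.6,0,0,0,0,0,0],
    [0,0,0,0,0,0,0],
  ],
)

```text
time: 50.95
position: [0.5212, -0.3017, 0.0774]
tool_rot: [-0.039, 0.706, 0.04, 0.706]
ft_force: [-0.1, -0.3, -0.3]
grip_width: 0.0
```

```bash
python3 -c "
from h import *
pr();go(520,-304,57,6)"
```

```text
t 50.95 p [ 0.5212 -0.3017  0.0774] R [[-0.001, -0.113, 0.994], [0.001, 0.994, 0.113], [-1.0, 0.002, -0.001]] F [-0.1 -0.3 -0.3] g 0.0 q [-0.71  0.69  1.6   0.    0.85 -0.82]
turn [ 0.008 -0.001 -0.002] shift cm [ 2.04 -0.21 -0.14]
```

arm_command(
  plan=[
    [1,-0.2,-0.1,0,0,0,0],
    [0.5,0,0,0,0,0,0],
    [0.4,0,0,0,0,0,0],
    [0.4,0,0,0,0,0,0],
    [0.3,0,0,0,0,0,0],
    [0.3,0,0,0,0,0,0],
    [0.3,0,0,0,0,0,0],
    [0.3,0,0,0,0,0,0],
    [0.3,0,0,0,0,0,0],
    [0.3,0,0,0,0,0,0],
    [0.3,0,0,0,0,0,0],
    [0.3,0,0,0,0,0,0],
  ],
)

```text
time: 52.45
position: [0.5208, -0.3039, 0.0582]
tool_rot: [-0.042, 0.705, 0.039, 0.707]
ft_force: [-3.8, 2.4, 18.5]
grip_width: 0.0005
```

arm_command(
  plan=[
    [0.1,0,0,0,0,0,0],
    [-3,0,0,0,0,0,0],
    [-5,0,0,0,0,0,0],
    [-5,0,0,0,0,0,0],
    [-3,0,0,0,0,0,0],
    [0,0,0,0,0,0,0],
    [0,0,0,0,0,0,0],
  ],
)

```text
time: 53.32
position: [0.5202, -0.3031, 0.2227]
tool_rot: [-0.042, 0.704, 0.038, 0.708]
ft_force: [-0.1, -0.3, -0.1]
grip_width: 0.0004
```

```bash
python3 -c "
from h import *
pr()
im,P,m=bottles('scene');blobs(im,P,m);cv2.imwrite('pics/s3.png',im)
im,d,P=cloud('top');Z=P[...,2];print(np.round([Z[v,u] for u,v in((128,200),(128,220),(110,235),(145,235))],4));cv2.imwrite('pics/t3.png',im)
"
```

```text
t 53.33 p [ 0.5202 -0.3031  0.2227] R [[0.006, -0.114, 0.994], [-0.005, 0.994, 0.114], [-1.0, -0.006, 0.005]] F [-0.1 -0.3 -0.1] g 0.0004 q [-0.71  0.49  1.5  -0.    1.14 -0.83]
px [223. 230.] xy 441.2 -108.9 size 78 34 axis deg 5.6 z 0.0327
[0.9952 0.2064 0.2048 0.2048]
```

View pics/s3.png

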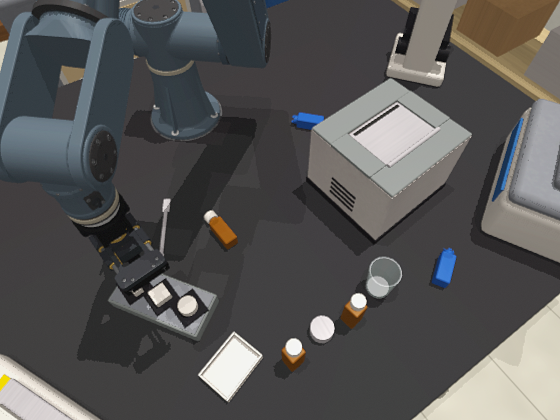

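View pics/t3.png

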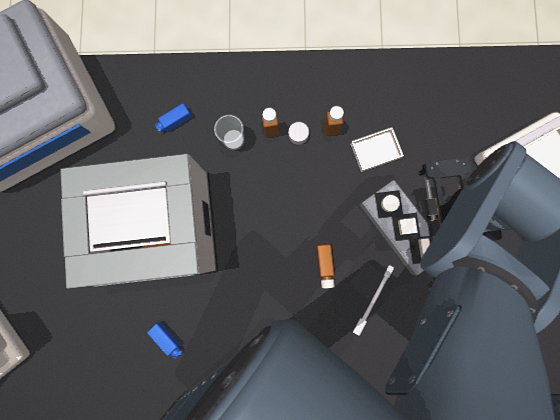

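The flap is level, the sound bottle, bystanders and blue look-alikes are in place, and the arm is clear. The 0.9952 value is a depth dropout at one pixel. Handing in.

```bash
python3 -c "
from h import *
print(workorder.hand_in())"
```

```text
the job is handed in; nothing more can be done
None
```

I dropped all four broken bottles present through the slot, then pressed the keys in the order bar, round, square, and handed the job in at about 53 s. I saw no fifth broken bottle in the scene or top views.

- **Bottles:** I held the flap open with a fingertip near its hinge for each drop. After each release, the wrist view showed that bottle lying in the bin.
- **Keys:** I pressed nothing until the fourth bottle was in and the flap had shut. Each key went down to about 58 mm over the bench, and I held it there with 11, 15 and 18 N.
- **Last checks:** The flap read level at about 205–206 mm, apart from one pixel with no depth reading. The sound bottle was within about 2 mm of where it began. The standing bottles, other bystanders and blue look-alikes looked unmoved, and the tool was clear at z 0.22 m with no force on it.
- **Not measured:** I had no direct reading of key travel. I inferred full presses from force above the 5 N bottom value and a steady depth.

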